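# Clamp the offcut in the drilling jig

## Robot

A 6-joint arm with a two-finger parallel gripper is mounted at the origin on a cart in front of the work surface, level with it; the furniture and walls round the work are solid. World frame = base frame: x ahead of the robot, y to its left, z up, the work surface at z = 0. Lengths are in m, angles in rad, forces in N, time in s.
With the tool pointing down it reaches from about 0.35 to 0.875 m from the base axis. Payload 15.5 kg.
Tool frame: the origin (TCP) lies on the mounting face of the last link; the fingertips stand 173 mm ahead of it and the grasp point (between the pads) lies 155 mm ahead of it; z points along the fingers, y is the line along which they close (so a half turn about z gives the same grasp; the last joint's range is limited). The gripper opens to 85 mm and grips with 20 to 120 N. Pads are 22 mm wide; open, the fingers measure 114 mm over their backs; the gripper's body (76 mm by 85 mm) begins 54 mm behind the grasp point. The pads swing forward as they close: fully open they stand 13 mm farther back than shut.
Start: joints at [-1.198, 0.494, 1.345, -0, 1.302, -0.096], TCP at [0.282, -0.558, 0.405] pointing down, gripper open.
Joint ranges: [-2.91, 2.91], [-0.82, 2.16], [0.22, 2.67], [-1.22, 4.37], [0.12, 2.79], [-3.08, 3.08]. Speed limits (rad/s): [1.89, 1.89, 2.57, 3.01, 3.01, 3.01].

## Interface

Orientations are given as [roll, pitch, yaw] about the fixed x, y, z axes, in that order (R = Rz(yaw) Ry(pitch) Rx(roll)).
In Python, from bench import manip gives the robot as it stands. The module is installed in compiled form; this text tells all that it offers.
- The arm moves only by the shell command python3 -m handwheel 'ROWS' [OPENING] [FORCE]. ROWS is a JSON object of lists of equal length, an entry for each row: "offset": the shift along the world's x, y, z in mm, a list of three; "spin": the turn about the world's z in rad. A call has 1 to 12 rows; each row shifts and turns the commanded pose from where the row before left it; what a row does not reach is not made up. A row lasts 1/8 s, in which the tool goes at most 62.5 mm and 10.7 degrees, less where a joint would pass 70% of its speed; a pose out of reach is approached as far as the arm can. A call is refused whole if a number of a shift passes 62.5 or a number of a turn 0.188, either way. A call with a gripper value outside its range is refused whole. OPENING is the closure in counts, from 0 (fully open) to 255 (shut), set as the call begins (- or left out, the last holds). The fingers move at their own pace and stop on an object; FORCE is the grip in N (left out, the last holds). Time passes only in rows, so rows that do not move let the fingers close. It gives the time, the measured TCP pose, the force, the opening and the grip force at its end, in the units of the state.
- manip.state(): the state, without advancing time (a new reading comes with each control period).
- manip.get_image(name): name is "scene" or "side" or "wrist"; returns a dict with "image" (384x512x3 uint8, blue, green, red), "camera_matrix" (3x3 intrinsics, pixels), "R" (3x3) and "t" (3): a world point X has camera coordinates R X + t. Camera axes: x right, y down, z forward; pixel columns grow to the right and rows downward; lengths in m; the calibration is good to about 2 mm. A picture is of the moment at which its call begins. There is no depth.
- manip.close_job(): hands the job in; it is judged then, once.
The state is a dict: "time": time; "joint_pos": joint angles; "qvel": joint speeds; "joint_efforts": joint torques, N m; "position": TCP position; "tool_rot": TCP orientation; "ft_force": force on the tool from outside, world axes, zero at the start; "wrist_torque": the same for the moment, N m; "gripper_width": finger opening in m; "finger_force": force on a finger pad.
Only numpy, scipy, OpenCV 4.12 (cv2) and the standard library are available. Lean on these libraries where they do the work, as an engineer would, in place of code of your own. Each camera call takes 0.05 s, during which the arm holds its last target. There are 200 camera calls.

## Task

Clamp the short wooden offcut in the drilling jig: with a finger, push the jig's clamp strap round until it lies over the offcut against its stop pin, then push the cam lever fully down and let go. Only push, pick nothing up; do not push the lever down before the strap is over, and leave the offcut and the other loose things where they lie.

Things in the scene. Friction and masses are not known exactly. Their poses are not given: they have to be found in the camera images.
- jig: Fixed drilling jig, aluminium base plate 12 mm thick. Origin on the bench under the axis of the post (24 mm) on which the strap turns; z up, x towards the nest with the offcut. Plate from x = -50 to 110, y = -55 to 55 mm. Stop pin (8 mm) at x = 30, y = -16.5, its top 63 mm above the bench. Two nest rails across at x = 41 and 95, tops 20 mm above the bench.
- strap (a joint): Angle of the clamp strap about the upright post axis, rad. 0 = nose along jig +x over the offcut, against the stop pin (end of travel); grows anticlockwise from above, towards jig +y, to 1.75. Starts swung away; push it clockwise. Stays where left, friction 0.12 N m. Dark steel bar 24 mm wide, from the post to 80 mm out, underside 50 and top 68 mm above the bench.
- strap_nose (a point): Middle of the upper edge of the strap's outer end, 80 mm from the post axis, 68 mm above the bench. 68 mm from the axis a short plunger stem stands 10 mm above the strap and a pad hangs 9 mm below it.
- cam_lever (a joint): Angle of the cam lever, rad. 0 = open, 55 degrees above level; 0.96 = fully down, level (end of travel). Stays where left, friction 0.2 N m plus the pad's spring. Cross pin on the post axis 82 mm above the bench, between cheeks on the strap; turns with the strap and points straight away from its nose. Pushing it down drives the pad 9 mm down.
- lever_tip (a point): Tip of the cam lever, on its centre line, 120 mm from the cross pin. Lever: flat steel arm 14 mm wide and 10 mm thick, from 47 mm outwards a round black grip 16 mm thick.
- pressure_pad: Sprung rubber pad of 20 mm diameter under the strap's nose, 68 mm from the post axis; origin at the centre of its underside. It presses on the offcut when the strap is over and the lever is down (about 7 N).
- offcut: The workpiece: short wooden offcut 45 x 85 x 22 mm lying loose on the jig plate between the nest rails, its long side (its y) across the jig; origin at the centre of its underside, top 34 mm above the bench. Not to be moved.
- turned_part: Bystander: small brass turned part, 22 mm diameter, 20 mm high, on the bench beside the jig; origin under its centre.
- fitting: Bystander: brass fitting 34 x 18 x 16 mm lying on the bench beside the jig; origin under its centre.
- tape_roll: Bystander: roll of masking tape, 73 mm diameter, 19 mm high; origin under its centre.
- phone: Bystander: flat phone 71 x 148 x 9 mm; origin under its centre.
- brush: Bystander: small parts brush 20 x 146 x 9 mm; origin under its centre.
- earbud_case: Bystander: black rounded case 44 x 62 x 24 mm; origin under its centre.
- bench_bin: Fixed grey open parts bin on the bench beyond the jig, 230 mm long (its x, away from the robot), 145 mm wide; origin under its centre. Its near wall, 114 mm before the origin, is 50 mm high, the side walls rise to 105 mm at the back. Keep the hand clear of it.

How it is judged:
By the outcome, as a careful person would: the job done as asked, in the order asked, and still so for the second after the job is handed in, with the robot touching nothing.
It also fails if it takes over 48 s, if anything falls off the work surface, if the arm or the gripper's body presses on something with over 40 N, if the wrist force passes 120 N, or if a joint passes its speed limit or range.

## Working session

There is one attempt and no reset: what is moved stays moved. The work goes in short steps, Python scripts to look and compute and a shell command to move; the robot and the scene stay as the last step left them, time stands still between calls to the robot, and variables do not carry over. Pictures are saved under pics/ and viewed, at most 10 in all, crops included, and the job is handed in when it is done.

```bash
mkdir -p pics
python3 - <<'E'
from bench import manip
import cv2, pickle
d={}
for n in("scene","side"):
    g=manip.get_image(n); d[n]=g; cv2.imwrite(f"pics/{n}0.png",g["image"])
    print(n,g["camera_matrix"].tolist(),(-g["R"].T@g["t"]).round(3),g["R"][2].round(2))
pickle.dump(d,open("v0.pkl","wb"))
print(manip.state())
E
```

```text
scene [[484.3819150133516, 0.0, 260.9413653626844], [0.0, 484.3819150133516, 190.76698595582917], [0.0, 0.0, 1.0]] [-0.276 -0.445  1.271] [ 0.55  0.3  -0.78]
side [[363.51320967978825, 0.0, 260.19049402956375], [0.0, 363.51320967978825, 196.44613089273656], [0.0, 0.0, 1.0]] [0.799 0.429 0.995] [-0.27 -0.43 -0.86]
{'time': 0.1, 'joint_pos': array([-1.19748552e+00,  4.94124742e-01,  1.34608315e+00,  4.52683677e-05,
        1.30254505e+00, -9.54860449e-02]), 'qvel': array([ 2.02148399e-05, -1.99637650e-03, -1.33278450e-03, -2.47876834e-03,
       -7.39440593e-06,  6.86495243e-04]), 'joint_efforts': array([-1.42530362e-04, -8.83589458e+01, -3.84563541e+01, -2.35650632e-04,
        5.11626306e-03, -4.94430608e-06]), 'position': array([ 0.28234673, -0.55742505,  0.40415275]), 'tool_rot': array([-3.14044181e+00, -1.54059489e-04,  4.68784744e-01]), 'ft_force': array([-0.12184609,  0.49299693,  0.04516407]), 'wrist_torque': array([-0.02115745, -0.0048426 ,  0.03815639]), 'finger_force': 0.0, 'gripper_width': 0.08533237345309538}
```

View pics/scene0.png

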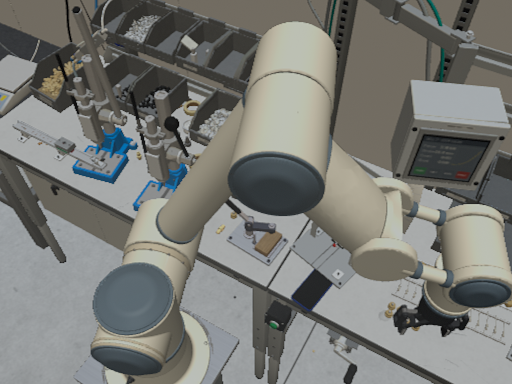

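View pics/side0.png

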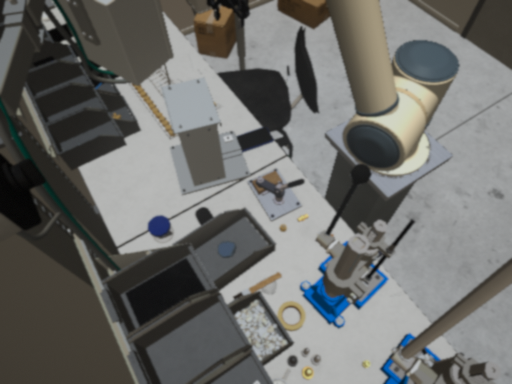

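The jig is at about (258,240) in scene and (275,195) in side. The lever's black grip shows in both, and the bin is beyond the jig. I'll enlarge both views.

Run:
```python
import cv2,pickle,numpy as np
d=pickle.load(open("v0.pkl","rb"))
a=d["scene"]["image"][185:285,205:305]; b=d["side"]["image"][150:250,225:325]
f=lambda i:cv2.resize(i,(400,400),interpolation=cv2.INTER_CUBIC)
cv2.imwrite("pics/c0.png",np.hstack([f(a),f(b)]))
```

```text
(no output)
```

View pics/c0.png

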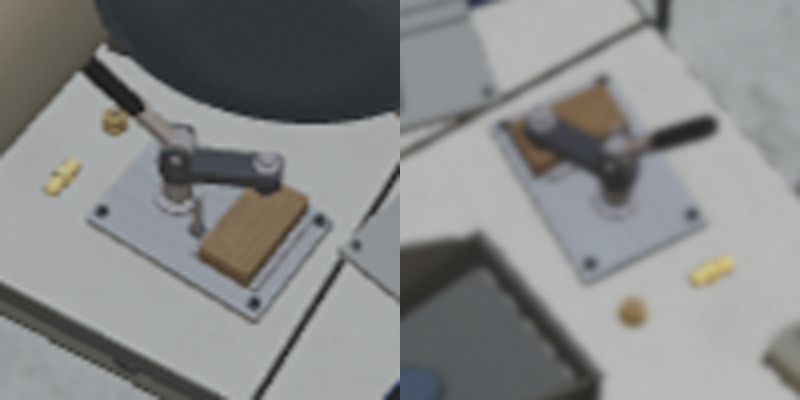

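Left crop (scene): plate corners at about (88,220), (257,322), (332,222). Strap runs from post (175,162) to nose (282,178), stop pin (197,225), lever tip (90,65). Right crop (side): plate corners (490,122), (605,75), (708,222), (585,282), post (617,175), nose (530,122), lever tip (712,125).

```bash
cat > h.py <<'E'
import numpy as np,pickle
def ray(g,p):
    c=-g["R"].T@g["t"]; return c,g["R"].T@np.linalg.solve(g["camera_matrix"],[*p,1])
def plane(g,p,z):
    c,r=ray(g,p); return c+r*(z-c[2])/r[2]
def tri(ga,pa,gb,pb):
    (a,u),(b,v)=ray(ga,pa),ray(gb,pb)
    s=np.linalg.lstsq(np.c_[u,-v],b-a,rcond=None)[0]
    return (a+s[0]*u+b+s[1]*v)/2, np.linalg.norm(a+s[0]*u-b-s[1]*v)
E
python3 - <<'E'
from h import *
d=pickle.load(open("v0.pkl","rb")); S,T=d["scene"],d["side"]
fs=lambda x,y:(205+x/4-.375,185+y/4-.375); ft=lambda x,y:(225+(x-400)/4-.375,150+y/4-.375)
for n,p in dict(cornL=(88,218),cornB=(257,320),cornR=(332,220),hL=(101,211),hR=(320,219),hB=(254,303)).items(): print("S",n,plane(S,fs(*p),.012).round(4))
for n,p in dict(cL=(490,122),cT=(605,75),cR=(708,222),cB=(585,282),h1=(507,127),h2=(602,80),h3=(691,214),h4=(590,263)).items(): print("T",n,plane(T,ft(*p),.012).round(4))
for n,a,b in [("turned",(115,121),(633,311)),("fit",(62,176),(713,270)),("tip",(90,65),(712,125)),("stem",(268,160),(541,115)),("piv",(176,158),(617,172))]:
    print(n,*tri(S,fs(*a),T,ft(*b)))
for z in (.068,.078):print("stem z",z,plane(S,fs(268,160),z),plane(T,ft(541,115),z))
print("nose",plane(S,fs(283,172),.068),plane(T,ft(528,122),.068))
for p in [(598,378),(480,236)]: print("bin",plane(T,ft(*p),.05))
E
```

```text
S cornL [0.3988 0.0346 0.012 ]
S cornB [ 0.3853 -0.1219  0.012 ]
S cornR [ 0.4918 -0.1293  0.012 ]
S hL [0.4093 0.0294 0.012 ]
S hR [ 0.488  -0.1209  0.012 ]
S hB [ 0.3969 -0.1129  0.012 ]
T cL [ 0.4941 -0.1309  0.012 ]
T cT [ 0.3911 -0.1177  0.012 ]
T cR [0.4026 0.0396 0.012 ]
T cB [0.5106 0.0302 0.012 ]
T h1 [ 0.4853 -0.1194  0.012 ]
T h2 [ 0.396 -0.115  0.012]
T h3 [0.4094 0.0266 0.012 ]
T h4 [0.4985 0.0189 0.012 ]
turned [0.49217441 0.06758406 0.00551731] 0.00023173690239391767
fit [0.42319743 0.07413462 0.00947111] 0.00011217848242258025
tip [0.42228415 0.04302792 0.17266239] 0.004550633123080266
stem [ 0.47762859 -0.07892259  0.07441537] 0.0012292369074381445
piv [ 0.45302559 -0.01298321  0.05998031] 0.000942929551220604
stem z 0.068 [ 0.48119888 -0.07653958  0.068     ] [ 0.47575392 -0.08298334  0.068     ]
stem z 0.078 [ 0.47490221 -0.07959969  0.078     ] [ 0.4792367  -0.07745804  0.078     ]
nose [ 0.47723459 -0.09157924  0.068     ] [ 0.48743363 -0.08311952  0.068     ]
bin [0.5560182 0.1126576 0.05     ]
bin [ 0.56528372 -0.02850882  0.05      ]
```

Run:
```python
from h import *
d=pickle.load(open("v0.pkl","rb")); S,T=d["scene"],d["side"]
for n,a,b in [("ball",(172,123),(360,174)),("rodbase",(187,165),(330,235))]: print(n,*tri(S,a,T,b))
for p in [(178,192),(245,172),(230,133),(175,142),(205,188),(222,175)]: print("col base plate",plane(T,p,.01).round(3))
for p in [(188,132),(220,122),(205,82),(165,88)]: print("col top z.15/.25",plane(T,p,.15).round(3),plane(T,p,.25).round(3))
for p in [(380,222),(345,320),(305,290),(410,222)]: print("press",plane(T,p,.0).round(3),plane(T,p,.2).round(3))
```

```text
ball [0.42289081 0.19980369 0.40045105] 0.0014616524518242019
rodbase [0.46709732 0.21177551 0.18845245] 0.004745970365550871
col base plate [ 0.7   -0.215  0.01 ]
col base plate [ 0.483 -0.163  0.01 ]
col base plate [ 0.439 -0.331  0.01 ]
col base plate [ 0.618 -0.402  0.01 ]
col base plate [ 0.621 -0.181  0.01 ]
col base plate [ 0.551 -0.194  0.01 ]
col top z.15/.25 [ 0.594 -0.297  0.15 ] [ 0.618 -0.211  0.25 ]
col top z.15/.25 [ 0.494 -0.278  0.15 ] [ 0.53  -0.194  0.25 ]
col top z.15/.25 [ 0.448 -0.456  0.15 ] [ 0.49  -0.351  0.25 ]
col top z.15/.25 [ 0.571 -0.504  0.15 ] [ 0.598 -0.394  0.25 ]
press [0.234 0.213 0.   ] [0.348 0.256 0.2  ]
press [0.508 0.377 0.   ] [0.567 0.387 0.2  ]
press [0.549 0.255 0.   ] [0.599 0.29  0.2  ]
press [0.159 0.263 0.   ] [0.287 0.296 0.2  ]
```

Jig: origin about (0.451,-0.017), yaw about -95.3°. Strap at about 0.50 rad, lever tip at (0.422,0.043,0.173). A column stands at x>0.49, y from -0.38 to -0.19, so I'll swing round it on the robot's side with the gripper shut.

```bash
python3 -m handwheel '{"offset":[[10,35,0],[15,40,0],[15,40,0],[16,40,0],[16,36,0],[16,36,0],[15,45,0],[15,45,0],[15,45,0],[15,45,0],[5,45,0],[0,45,0]],"spin":[-0.047,-0.047,-0.047,-0.047,-0.047,-0.047,-0.047,-0.047,-0.047,-0.047,-0.047,-0.047]}' 255
```

```text
time: 1.6
position: [0.4355, -0.0591, 0.4045]
tool_rot: [-3.142, 0.0, -0.097]
ft_force: [1.1, 0.3, -0.0]
gripper_width: 0.0001
finger_force: 0.0
```

```bash
python3 -m handwheel '{"offset":[[30,0,0],[30,0,0],[27,0,0],[0,0,-40],[0,0,-40],[0,0,-40],[0,0,-25],[0,0,0]],"spin":[0,0,0,0,0,0,0,0]}'
python3 - <<'E'
from bench import manip
import cv2,numpy as np,pickle
d={n:manip.get_image(n) for n in("scene","side","wrist")}
pickle.dump(d,open("v1.pkl","wb"))
f=lambda i:cv2.resize(i,(400,400),interpolation=cv2.INTER_CUBIC)
w=cv2.resize(d["wrist"]["image"],(400,300))
cv2.imwrite("pics/c1.png",np.hstack([f(d["side"]["image"][150:250,225:325]),np.vstack([w,w[:100]*0])]))
E
```

```text
time: 2.6
position: [0.5218, -0.0604, 0.2582]
tool_rot: [-3.141, 0.004, -0.095]
ft_force: [0.3, 0.2, 0.2]
gripper_width: 0.0002
finger_force: 0.0
```

View pics/c1.png

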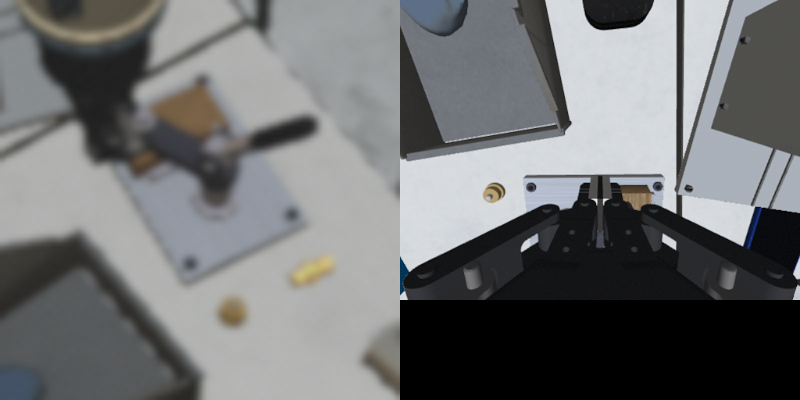

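The fingertips (crop about (108,150)) stand beside the strap's nose with a gap on the bin side, clear of bin and column. Next I go down and push towards the stop pin.

```bash
python3 -m handwheel '{"offset":[[0,0,-15],[0,0,-15],[-8,-5,0],[-8,-5,0],[-8,-5,0],[-8,-4,0],[-7,-3,0],[-6,-2,0],[0,0,0]],"spin":[0,0,0,0,0,0,0,0,0]}'
```

```text
time: 3.88
position: [0.477, -0.0847, 0.2297]
tool_rot: [3.142, 0.0, -0.095]
ft_force: [0.8, 0.2, -0.0]
gripper_width: 0.0003
finger_force: 0.0
```

```bash
python3 -m handwheel '{"offset":[[-3,-1,0],[-3,0,0],[0,0,0]],"spin":[0,0,0]}'
```

```text
time: 4.25
position: [0.4713, -0.0856, 0.2297]
tool_rot: [3.142, 0.0, -0.095]
ft_force: [0.3, 0.5, 0.1]
gripper_width: -0.0001
finger_force: 0.2
```

```bash
python3 -m handwheel '{"offset":[[-2,0,0],[-2,0,0],[0,0,0]],"spin":[0,0,0]}'
```

```text
time: 4.62
position: [0.4672, -0.0855, 0.2297]
tool_rot: [-3.142, 0.0, -0.095]
ft_force: [0.8, -1.6, 1.0]
gripper_width: 0.0001
finger_force: 0.4
```

```bash
python3 -m handwheel '{"offset":[[-2,0,0],[0,0,0]],"spin":[0,0]}'
python3 - <<'E'
from bench import manip
import cv2,numpy as np,pickle
d={n:manip.get_image(n) for n in("scene","side")}
pickle.dump(d,open("v2.pkl","wb"))
f=lambda i:cv2.resize(i,(400,400),interpolation=cv2.INTER_CUBIC)
cv2.imwrite("pics/c2.png",np.hstack([f(d["scene"]["image"][185:285,205:305]),f(d["side"]["image"][150:250,225:325])]))
E
```

```text
time: 4.88
position: [0.4652, -0.0856, 0.2297]
tool_rot: [-3.142, 0.0, -0.095]
ft_force: [1.2, 0.1, 0.5]
gripper_width: 0.0004
finger_force: 0.4
```

View pics/c2.png

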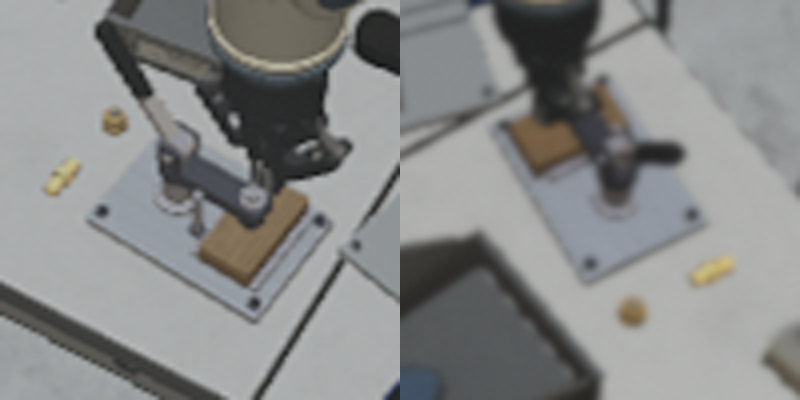

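The strap has swung over the offcut (scene crop: stem (252,195), pin top (196,195)), apparently almost at the pin. There's no stop force yet, so I keep going in small steps.

```bash
python3 -m handwheel '{"offset":[[-1.5,0,0],[-1.5,0,0],[0,0,0]],"spin":[0,0,0]}'
```

```text
time: 5.35
position: [0.4638, -0.0857, 0.2299]
tool_rot: [3.141, -0.004, -0.096]
ft_force: [11.3, 3.1, -6.0]
gripper_width: 0.0001
finger_force: 5.8
```

```bash
python3 -m handwheel '{"offset":[[-2,0,0],[0,0,0]],"spin":[0,0]}';python3 - <<'E'
from h import *
d=pickle.load(open("v2.pkl","rb")); S=d["scene"]
p=plane(S,(205+252/4-.375,185+190/4-.375),.078); print(p, np.degrees(np.arctan2(p[1]+.017,p[0]-.4508)))
E
```

```text
time: 5.6
position: [0.463, -0.0859, 0.2302]
tool_rot: [3.141, -0.007, -0.096]
ft_force: [20.3, 6.6, -10.9]
gripper_width: 0.0001
finger_force: 10.0
[ 0.44522531 -0.0823314   0.078     ] -94.87720497951031
```

Firm stop reached (20 N). I back off, rise, and go above the lever.

```bash
python3 -m handwheel '{"offset":[[10,0,0],[15,0,0],[5,0,30],[0,0,40],[0,0,40],[0,0,40],[0,0,32],[0,0,0]],"spin":[0,0,0,0,0,0,0,0]}'
python3 - <<'E'
from bench import manip
from h import *
import cv2
d={n:manip.get_image(n) for n in("scene","side")}
pickle.dump(d,open("v3.pkl","wb"))
f=lambda i:cv2.resize(i,(400,400),interpolation=cv2.INTER_CUBIC)
cv2.imwrite("pics/c3.png",np.hstack([f(d["scene"]["image"][185:285,205:305]),f(d["side"]["image"][150:250,225:325])]))
d=pickle.load(open("v2.pkl","rb"))
print(tri(d["scene"],(205+105/4-.375,185+28/4-.375),d["side"],(225+281/4-.375,150+153/4-.375)))
E
```

```text
time: 6.6
position: [0.4911, -0.0857, 0.4139]
tool_rot: [3.141, -0.004, -0.095]
ft_force: [1.1, -0.4, -0.2]
gripper_width: 0.0004
finger_force: 0.0
(array([0.45415138, 0.05052949, 0.17580719]), np.float64(0.005453808606204983))
```

View pics/c3.png

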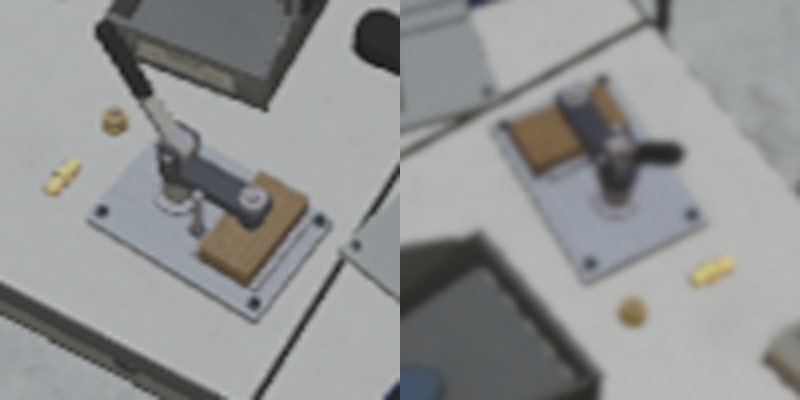

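The strap lies over the offcut against the pin, and the offcut hasn't moved. The lever points straight back (tip about (103,28) scene crop, (682,153) side crop). Next I position over it and press down.

```bash
python3 -m handwheel '{"offset":[[-10,30,0],[-10,30,0],[-10,30,0],[-5,29,0],[0,0,-20],[0,0,-15],[0,0,-10],[0,0,-8],[1,2,-8],[0,2,-8],[0,0,0]],"spin":[0,0,0,0,0,0,0,0,0,0,0]}'
```

```text
time: 8.07
position: [0.4563, 0.0376, 0.3422]
tool_rot: [3.142, 0.001, -0.095]
ft_force: [-0.2, 1.0, 0.3]
gripper_width: -0.0002
finger_force: 0.0
```

```bash
python3 -m handwheel '{"offset":[[0,3,-8],[0,3,-8],[1,3,-8],[0,3,-8],[0,3,-8],[0,3,-8],[1,3,-8],[0,2,-8]],"spin":[0,0,0,0,0,0,0,0]}'; python3 -m handwheel '{"offset":[[0,2,-6]],"spin":[0]}'
```

```text
time: 9.07
position: [0.4585, 0.0606, 0.2781]
tool_rot: [-3.142, -0.0, -0.095]
ft_force: [-0.7, 0.9, 3.1]
gripper_width: 0.0001
finger_force: 1.3
time: 9.2
position: [0.4585, 0.0625, 0.2722]
tool_rot: [3.142, -0.0, -0.095]
ft_force: [0.4, -1.9, 2.8]
gripper_width: 0.0001
finger_force: 1.2
```

Run:
```python
from bench import manip
from h import *
import cv2
d={n:manip.get_image(n) for n in("scene","side")}
f=lambda i:cv2.resize(i,(400,400),interpolation=cv2.INTER_CUBIC)
cv2.imwrite("pics/c4.png",np.hstack([f(d["scene"]["image"][185:285,205:305]),f(d["side"]["image"][150:250,225:325])]))
```

```text
(no output)
```

View pics/c4.png

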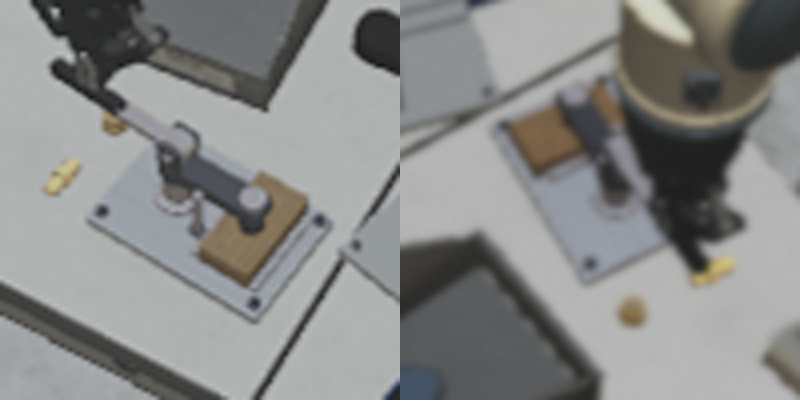

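The lever is almost level under the finger (scene crop: tip (58,68)), and the strap hasn't moved. I press on to the stop.

```bash
python3 -m handwheel '{"offset":[[0,0,-3],[0,0,-3],[0,0,-3],[0,0,0]],"spin":[0,0,0,0]}'
```

```text
time: 9.8
position: [0.4584, 0.0624, 0.2635]
tool_rot: [3.141, 0.0, -0.095]
ft_force: [-0.0, -0.3, -0.7]
gripper_width: -0.0
finger_force: 0.0
```

```bash
python3 -m handwheel '{"offset":[[0,0,-2],[0,0,-1],[0,0,0]],"spin":[0,0,0]}'
```

```text
time: 10.18
position: [0.4585, 0.0625, 0.2618]
tool_rot: [-3.141, -0.001, -0.095]
ft_force: [-6.9, 1.3, 33.6]
gripper_width: 0.0002
finger_force: 17.1
```

Hard stop at 34 N, with the fingertip at the grip's level height (about 90 mm). I let go and check.

```bash
python3 -m handwheel '{"offset":[[0,0,10],[0,0,30],[0,0,40],[0,0,40],[0,0,20],[-10,-40,0],[-10,-45,0],[-10,-45,0],[-10,-45,0],[0,0,0]],"spin":[0,0,0,0,0,0,0,0,0,0]}'
python3 - <<'E'
from bench import manip
from h import *
import cv2
d={n:manip.get_image(n) for n in("scene","side")}
pickle.dump(d,open("v5.pkl","wb"))
f=lambda i:cv2.resize(i,(400,400),interpolation=cv2.INTER_CUBIC)
cv2.imwrite("pics/c5.png",np.hstack([f(d["scene"]["image"][185:285,205:305]),f(d["side"]["image"][150:250,225:325])]))
E
```

```text
time: 11.42
position: [0.4178, -0.1149, 0.4007]
tool_rot: [3.141, 0.0, -0.099]
ft_force: [0.1, 0.4, -0.2]
gripper_width: -0.0001
finger_force: 0.0
```

View pics/c5.png

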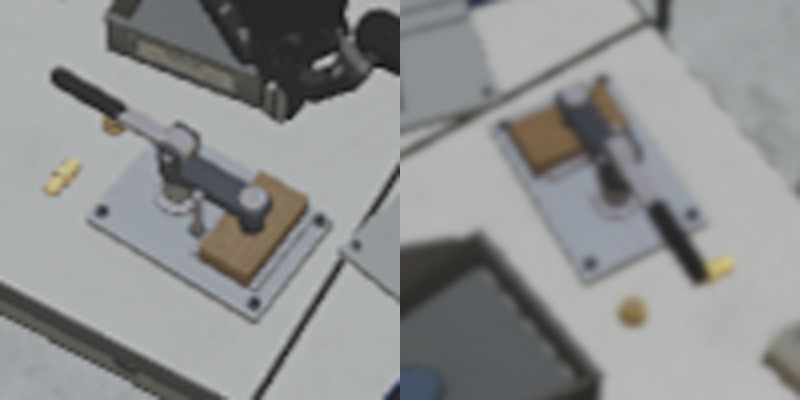

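The lever stays down (scene crop tip (57,73), side crop tip (700,277)), with the strap on the pin and the offcut and brass parts where they were. I'll check the tip height and then hand in.

Run:
```python
from h import *
d=pickle.load(open("v5.pkl","rb"))
p,e=tri(d["scene"],(205+57/4-.375,185+75/4-.375),d["side"],(225+300/4-.375,150+277/4-.375))
print(p,e)
if abs(p[2]-.082)<.012:
    from bench import manip
    print(manip.close_job())
```

```text
[0.46128249 0.09905189 0.08060316] 0.00041278173198879936
the job is handed in; nothing more can be done
None
```

The offcut is clamped and the job is handed in: the strap is over it against the stop pin and the lever is fully down (tip measured 81 mm above the bench; level is 82), with the robot clear, and the offcut and brass parts looked unmoved in the last pictures.

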